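# Dock two ventilated cages on their runners

### The arm

A 6-joint arm with a two-finger parallel gripper is mounted at the origin on the work surface. World frame = base frame: x ahead of the robot, y to its left, z up, the work surface at z = 0. Lengths are in m, angles in rad, forces in N, time in s.
With the tool pointing down it reaches from about 0.425 to 0.95 m from the base axis. Payload 3.5 kg.
Tool frame: the origin (TCP) lies midway between the tips of the shut fingers; the grasp point (between the pads) lies 19 mm behind it; z points along the fingers, x is the direction in which the jaws open and shut, and the axes are right-handed (so a half turn about z gives the same grasp; the last joint's range is limited). The gripper opens to 85 mm and grips with 20 to 120 N. Pads are 22 mm wide; open, the fingers measure 114 mm over their backs; the gripper's body (76 mm by 85 mm) begins 54 mm behind the grasp point. The pads swing forward as they close: fully open they stand 13 mm farther back than shut.
Start: joints at [-1.402, 0.286, 1.577, -0, 1.279, -0.15], TCP at [0.212, -0.641, 0.196] pointing down, gripper open.
Joint ranges: [-2.77, 2.77], [-0.9, 2.22], [0.21, 2.48], [-1.53, 4.67], [0.24, 2.81], [-2.84, 2.84]. Speed limits (rad/s): [2.79, 2.79, 3.14, 3.14, 3.14, 3.14].

### API

Orientations are given as a unit quaternion [x, y, z, w].
In Python, from plant import readout, optics, ctrl gives the robot as it stands. The module is installed in compiled form; this text tells all that it offers.
- The arm moves only by the shell command python3 -m crank 'ROWS' [OPENING] [FORCE]. ROWS is text: rows parted by semicolons, each of 6 numbers parted by spaces: the shift along the tool's x, y, z in mm, then the turn, a rotation vector about the tool's x, y, z in rad. In form: dx dy dz ax ay az; .... A call has 1 to 5 rows; each row shifts and turns the commanded pose from where the row before left it, along the tool's axes as they then stand; what a row does not reach is not made up. A row lasts 1/8 s, in which the tool goes at most 62.5 mm and 10.7 degrees, less where a joint would pass 70% of its speed; a pose out of reach is approached as far as the arm can. A call is refused whole if a number of a shift passes 62.5 or a number of a turn 0.188, either way. A call with a gripper value outside its range is refused whole. OPENING is the opening, from -1 (shut) to 1 (fully open), set as the call begins (- or left out, the last holds). The fingers move at their own pace and stop on an object; FORCE is the grip in N (left out, the last holds). Time passes only in rows, so rows that do not move let the fingers close. It gives the time, the measured TCP pose, the force and the opening at its end, in the units of the state.
- readout.get_state(): the state, without advancing time (a new reading comes with each control period).
- optics.read_camera(name): name is "scene" or "side" or "wrist"; returns the picture (420x560x3 uint8, red, green, blue); there is no depth.
- optics.calibration(name): a dict with "mtx" (3x3 intrinsics, pixels), "dist_coeffs" ([k1, k2, p1, p2, k3] as OpenCV has them; the pictures are not rectified), "rvec" (rotation vector, rad) and "tvec" (3), from world to camera coordinates, as OpenCV has them; the wrist camera has in their place "tool_from_camera" (4x4, takes a point from camera to tool coordinates, whose origin is the TCP and whose axes are the tool frame's). Camera axes: x right, y down, z forward; pixel columns grow to the right and rows downward; lengths in m; the calibration is good to about 2 mm. A picture is of the moment at which its call begins: read the wrist's pose just before it. calibration takes no time and is no camera call.
- ctrl.sign_off(): hands the job in, once; it reports no verdict.
Trained networks look in the newest picture that a camera, given by its name, has taken for a name from the list of things; names that differ only in an ending like _2 or _b are one class to them, and where a whole thing is asked for, a point or a joint stands for the part that bears it (a point fixed in the world has none). Each returns a list of dicts, best first, with "p" (0 to 1); they miss things now and then, are a little off and sometimes report something else, mostly with a low value. They report only what shows in the picture. A call takes as long as a camera call.
- optics.recognise(camera, thing): "xy" ([column, row] as shares, 0 to 1, of the picture: columns of its width, rows of its height, amid what is visible of it).
The state is a dict: "time": time; "qpos": joint angles; "dq": joint speeds; "joint_efforts": joint torques, N m; "eef_pos": TCP position; "tcp_rot": TCP orientation; "contact_force": force on the tool from outside, world axes, zero at the start; "wrist_torque": the same for the moment, N m; "opening": opening from 0.0 (shut) to 1.0 (fully open).
Only numpy, scipy, OpenCV 4.12 (cv2) and the standard library are available. Lean on these libraries where they do the work, as an engineer would, in place of code of your own. Each camera call takes 0.05 s, during which the arm holds its last target.

### The job

Two mouse cages stand drawn out of the docking station on the bench. Push each one by its front handle along its runners until it drops into the notches of its seat, and not on past them; only push with the fingers, never lift or tip a cage. Leave the other things on the bench where they are, and finish clear of everything.

Things in the scene. Friction and masses are not known exactly. Their poses are not given: they have to be found in the camera images.
- dock: Fixed steel docking station: three bays side by side, open in front and on top. Origin on the table under the middle bay's centre line, below the front flange edge of a seated cage; x along the runners from the open front to the duct at the back, y left, z up. Bay centre lines at y = -190, 0, 190 mm. Level runners, x -130 to 325 mm, top 125 mm high, 145 mm apart inside; guides to z 150 mm.
- dock_notches (a point): Middle of the line between the middle bay's two front notches, at runner-top height; axes as the dock's. Every runner has two V notches, at dock x 25 and 275 mm, 18 mm wide at the top, 42 degrees down, 25 degrees up again. A cage's four skid pins drop 4.5 mm into them together. Seated, the cage's origin is at dock x 150, z 22.5 mm (z 27 sliding) and its handle's front face at dock x -16 mm.
- dock_front (a point): Middle of the open front between the middle bay's runner ends, at runner-top height. The air duct at the back is 25 mm behind a seated cage. Feel of the push: sliding takes 1 to 2 N; it falls to nothing as the cage drops forward into the notches; then 5 to 16 N drive it up their far side. Over about 10 mm too far it climbs out and stays out; less, and it falls back when let go.
- cage_a: Mouse cage: amber see-through tub 290 x 141 x 106 mm, clear filter lid to 152 mm, side flanges 300 mm long and 171 mm over all with a nylon skid pin 125 mm before and behind the middle, blue front handle. Origin: centre of the underside; x to its rear (away from the robot), y left, z up. 0.5 to 0.9 kg. Starts on the runners of any bay, 50 to 120 mm out towards the robot.
- cage_a_handle (a point): Centre of the front face of cage_a's handle: the place to push. A rigid bar 100 mm wide, 24 mm high, with an upright flat face 166 mm in front of the cage's middle, 16 mm in front of the flange. The point is 112 mm above the underside: 139 mm above the table while sliding, 134.5 mm seated. Axes as the cage's.
- cage_b: A second cage, the same as cage_a in every way, in another of the three bays, drawn out by its own distance.
- cage_b_handle (a point): The same point on cage_b's handle.
- basket: Steel basket 160 x 108 mm with six capped water bottles, 135 mm high over all, standing on the table in the bay that has no cage. Origin: centre of its underside. Leave alone.
- spray: White spray bottle, 70 mm across, 198 mm high, standing right of the dock. Origin: centre of its foot. Leave alone.
- gloves: Glove carton 125 x 235 x 75 mm, lying left of the dock. Origin: centre of its underside. Leave alone.
- jar: Steel beaker 66 mm across and 75 mm high with forceps sticking out to 110 mm, in front of the dock. Origin: centre of its foot. Leave alone.
- hut: Brown see-through mouse hut 100 x 75 x 55 mm, in front of the dock. Origin: centre of its underside. Leave alone.
- scoop: Steel feed scoop, pan 100 x 75 x 40 mm with a 100 mm handle towards its -x, in front of the dock. Origin: underside of the pan's centre. Leave alone.
- bottle: Amber water bottle 66 mm across with blue cap and sipper tube, 172 mm high, standing right of the dock. Origin: centre of its foot. Leave alone.

How it is judged:
At the end, for the whole second after the job is handed in: Both cages rest in their notches: each within 5 mm of the seated place along the runners (origin 150 mm from the dock's origin), its underside lower than 24.5 mm above the table (seated 22.5, sliding 27), level within 0.02 rad, at rest (x of cage_a in the frame of dock between 0.145 and 0.155 m and z of each of cage_a, cage_b in the frame of dock below 0.0245 m and angle between each of cage_a, cage_b's own z axis and vertical below 0.02 rad and linear speed of each of cage_a, cage_b below 0.01 m/s and x of cage_b in the frame of dock between 0.145 and 0.155 m); the robot touches nothing.
It fails at once if cage_a is lifted off its runners or tipped (z of cage_a in the frame of dock above 0.038 m or angle between cage_a's own z axis and vertical above 0.1 rad).
It fails at once if cage_b is lifted off its runners or tipped (z of cage_b in the frame of dock above 0.038 m or angle between cage_b's own z axis and vertical above 0.1 rad).
It fails at once if moved by more than 30 mm or knocked over: basket, spray, gloves, jar (distance of any of basket, spray, gloves, jar from where it was at the start of the episode above 0.03 m or angle between any of basket, spray, gloves, jar's own z axis and vertical above 0.4 rad).
It fails at once if moved by more than 30 mm or knocked over: hut, scoop, bottle (distance of any of hut, scoop, bottle from where it was at the start of the episode above 0.03 m or angle between any of hut, scoop, bottle's own z axis and vertical above 0.4 rad).
It also fails if it takes over 48 s, if anything falls off the work surface, if the arm or the gripper's body presses on something with over 40 N, if the wrist force passes 120 N, or if a joint passes its speed limit or range.

## Working session

There is one attempt and no reset: what is moved stays moved. The work goes in short steps, Python scripts to look and compute and a shell command to move; the robot and the scene stay as the last step left them, time stands still between calls to the robot, and variables do not carry over. Pictures are saved under pics/ and viewed, and the job is handed in when it is done.

```bash
mkdir -p pics; ls; python3 - <<'E'
from plant import readout, optics
import cv2
print(readout.get_state())
for n in ("scene","side"):
    im=optics.read_camera(n); cv2.imwrite(f"pics/{n}0.png",im[:,:,::-1])
    for t in ("cage_a","cage_a_handle","dock","dock_notches","dock_front","basket","jar","hut","scoop","spray","bottle","gloves"):
        r=optics.recognise(n,t)
        print(n,t,[(round(d['p'],2),round(d['xy'][0]*560),round(d['xy'][1]*420)) for d in r[:3]])
    c=optics.calibration(n); print({k:(v.tolist() if hasattr(v,'tolist') else v) for k,v in c.items()})
c=optics.calibration("wrist");print(c)
E
```

```text
pics
{'time': 0.0, 'qpos': array([-1.40202021e+00,  2.87169126e-01,  1.57818440e+00,  1.60806447e-05,
        1.27862825e+00, -1.49971910e-01]), 'dq': array([ 0.00109795, -0.00040519, -0.00049475,  0.00164228,  0.00165076,
        0.00070798]), 'joint_efforts': array([-5.30910675e-04, -4.05985022e+01, -2.92623639e+01, -1.85881718e-04,
        5.94663681e-03, -9.82505064e-07]), 'eef_pos': array([ 0.21145313, -0.64023576,  0.19494098]), 'tcp_rot': array([ 0.81036153, -0.58592898, -0.0008472 , -0.0008422 ]), 'contact_force': array([-0.37106691, -0.99331954,  0.47918296]), 'wrist_torque': array([-0.02037738, -0.01544495, -0.02133933]), 'opening': 1.000034486882805}
scene cage_a [(0.76, 288, 276), (0.66, 254, 236)]
scene cage_a_handle [(0.93, 257, 237)]
scene dock [(0.57, 201, 271)]
scene dock_notches [(0.79, 204, 276), (0.26, 289, 281)]
scene dock_front [(0.63, 199, 269), (0.45, 281, 155)]
scene basket [(0.69, 221, 213)]
scene jar [(0.64, 337, 214)]
scene hut [(0.9, 319, 198)]
scene scoop []
scene spray [(0.67, 238, 103)]
scene bottle [(0.78, 200, 144)]
scene gloves [(0.71, 411, 295)]
{'
[... 1006 characters left out ...]
9407395538973], 'tvec': [0.06157440702189049, 0.5353094867737057, 1.5374174864879777]}
{'mtx': array([[328.58816165,   0.        , 275.77535167],
       [  0.        , 328.58816165, 209.92481179],
       [  0.        ,   0.        ,   1.        ]]), 'dist_coeffs': array([-0.05648907,  0.        ,  0.        ,  0.        ,  0.        ]), 'tool_from_camera': array([[ 9.99999379e-01, -9.57299187e-04, -5.69943884e-04,
         3.29134344e-04],
       [ 1.09078673e-03,  9.45393239e-01,  3.25930104e-01,
        -8.43035730e-02],
       [ 2.26808471e-04, -3.25930524e-01,  9.45393697e-01,
        -1.78087942e-01],
       [ 0.00000000e+00,  0.00000000e+00,  0.00000000e+00,
         1.00000000e+00]])}
```

View pics/scene0.png

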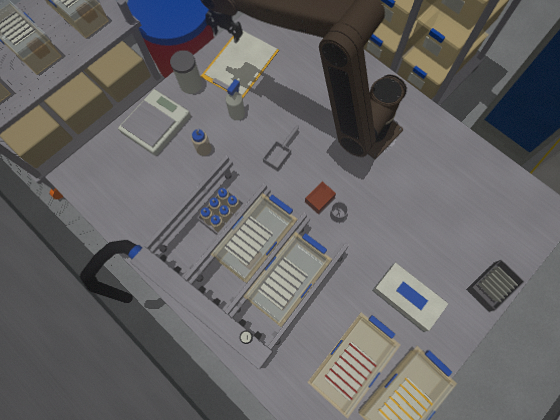

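View pics/side0.png

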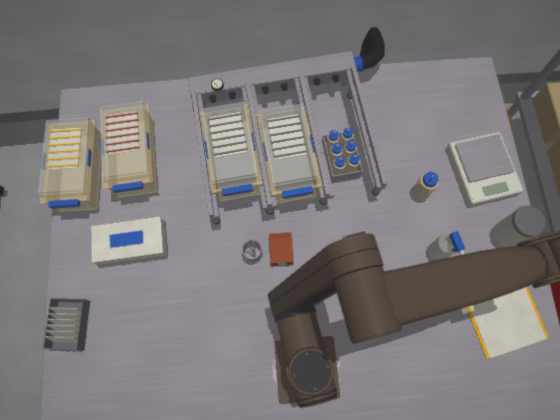

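```bash
python3 - <<'E'
import cv2
a=cv2.imread("pics/side0.png")[60:225,180:400]; cv2.imwrite("pics/side0z.png",cv2.resize(a,None,fx=3.6,fy=3.6,interpolation=cv2.INTER_CUBIC))
a=cv2.imread("pics/scene0.png")[150:370,130:360]; cv2.imwrite("pics/scene0z.png",cv2.resize(a,None,fx=2.7,fy=2.7,interpolation=cv2.INTER_CUBIC))
E
```

```text
(no output)
```

View pics/side0z.png

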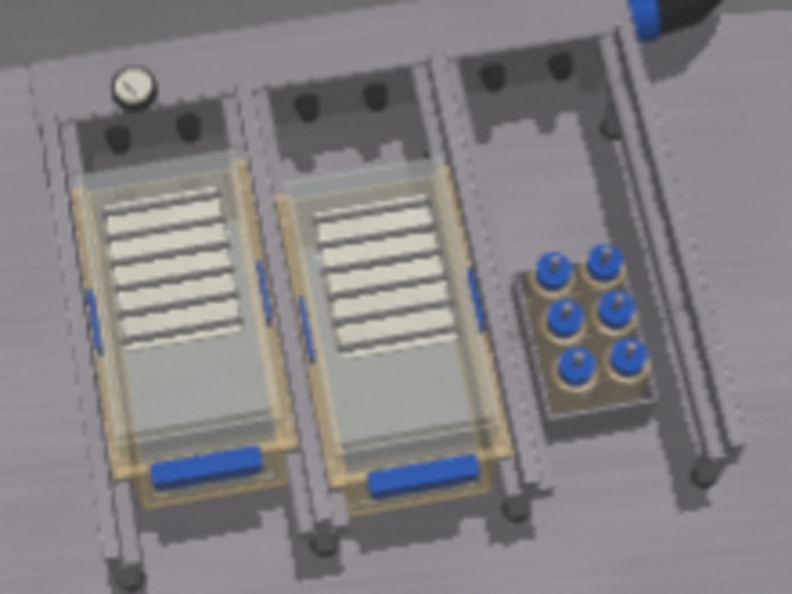

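View pics/scene0z.png

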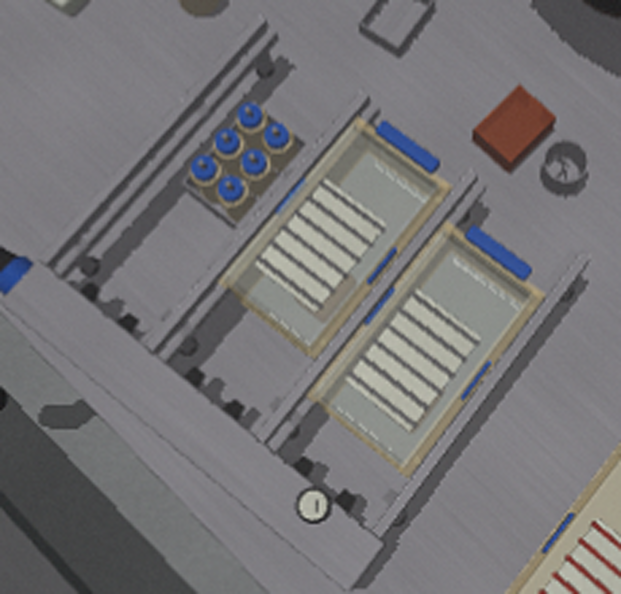

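```bash
cat > h.py <<'E'
import numpy as np, cv2
from plant import readout, optics
def cal(n):
    c=optics.calibration(n); return [np.array(c[k],float) for k in ("mtx","dist_coeffs","rvec","tvec")]
def proj(n,P):
    K,d,r,t=cal(n); return cv2.projectPoints(np.array(P,float).reshape(-1,1,3),r,t,K,d)[0][:,0]
def ray(n,uv,z):
    K,d,r,t=cal(n); x=cv2.undistortPoints(np.array(uv,float).reshape(-1,1,2),K,d)[:,0]
    R=cv2.Rodrigues(r)[0]; o=-R.T@t; D=np.c_[x,np.ones(len(x))]@R
    return o+D*((z-o[2])/D[:,2])[:,None]
E
python3 - <<'E'
from h import *
Z=lambda p:np.array(p)/3.6+[180,60]
S=lambda p:np.array(p)/2.7+[130,150]
for n in("scene","side"):
    K,d,r,t=cal(n);print(n,(-cv2.Rodrigues(r)[0].T@t).round(3))
print("side handle top-ends z.151 mid,left",ray("side",Z([(369,485),(478,465),(152,473),(262,455)]),.151).round(4))
print("scene handles top, mid, left",ray("scene",S([(437,160),(378,128),(530,268),(470,233)]),.151).round(4))
print("side runner ends z.15: left guide, partition L/M two, partition M/R, right",ray("side",Z([(113,558),(300,525),(345,520),(547,485),(740,450)]),.15).round(4))
print("scene",ray("scene",S([(588,258),(478,180),(368,98),(265,20)]),.15).round(4))
E
```

```text
scene [0.919 0.371 1.703]
side [0.029 0.056 1.628]
side handle top-ends z.151 mid,left [[ 0.5375  0.027   0.151 ]
 [ 0.5479 -0.0717  0.151 ]
 [ 0.5657  0.2192  0.151 ]
 [ 0.5742  0.1201  0.151 ]]
scene handles top, mid, left [[ 0.5347  0.0284  0.151 ]
 [ 0.5569 -0.0631  0.151 ]
 [ 0.5598  0.2226  0.151 ]
 [ 0.5795  0.1318  0.151 ]]
side runner ends z.15: left guide, partition L/M two, partition M/R, right [[ 0.4897  0.2572  0.15  ]
 [ 0.5059  0.0909  0.15  ]
 [ 0.507   0.0508  0.15  ]
 [ 0.5241 -0.1311  0.15  ]
 [ 0.5422 -0.3081  0.15  ]]
scene [[ 0.496   0.2697  0.15  ]
 [ 0.5168  0.0887  0.15  ]
 [ 0.5343 -0.1047  0.15  ]
 [ 0.5501 -0.2953  0.15  ]]
```

```bash
python3 -m crank '0 0 -60 0 0 0.112; 0 0 -60 0 0 0.112; 0 0 0 0 0 0' -1 40
```

```text
time: 1.68
eef_pos: [0.2121, -0.6437, 0.3253]
tcp_rot: [0.74, -0.673, 0.006, 0.004]
contact_force: [0.3, -0.1, 0.5]
opening: 0.371
```

```bash
python3 - <<'E'
from h import *
print("spray,bottle,scoop,jar,hut side",ray("side",[(447,243),(428,184),(354,236),(251,250),(282,250)],.06).round(3))
print("scene", ray("scene",[(238,103),(200,144),(278,155),(337,214),(319,198)],.06).round(3))
E
```

```text
spray,bottle,scoop,jar,hut side [[ 0.353 -0.504  0.06 ]
 [ 0.564 -0.477  0.06 ]
 [ 0.404 -0.199  0.06 ]
 [ 0.387  0.144  0.06 ]
 [ 0.378  0.043  0.06 ]]
scene [[ 0.323 -0.486  0.06 ]
 [ 0.566 -0.462  0.06 ]
 [ 0.381 -0.194  0.06 ]
 [ 0.405  0.15   0.06 ]
 [ 0.404  0.054  0.06 ]]
```

```bash
python3 -m crank '-49 -28 0 0 0 0; -49 -28 0 0 0 0; -49 -28 0 0 0 0; -49 -28 0 0 0 0; -49 -28 0 0 0 0' && python3 -m crank '-49 -28 0 0 0 0; -49 -28 0 0 0 0; -49 -28 0 0 0 0; -49 -28 0 0 0 0; -49 -28 0 0 0 0' && python3 -m crank '-49 -28 0 0 0 0; -49 -28 0 0 0 0; 0 0 0 0 0 0'
```

```text
time: 2.3
eef_pos: [0.3281, -0.3818, 0.3154]
tcp_rot: [0.74, -0.673, -0.0, -0.0]
contact_force: [1.0, 0.4, -0.1]
opening: -0.001
time: 2.92
eef_pos: [0.4441, -0.1248, 0.3157]
tcp_rot: [0.74, -0.673, -0.0, 0.0]
contact_force: [1.4, -0.4, -0.4]
opening: 0.002
time: 3.3
eef_pos: [0.4907, -0.0205, 0.3154]
tcp_rot: [0.742, -0.67, -0.001, 0.0]
contact_force: [-0.5, -0.2, -0.6]
opening: 0.002
```

```bash
python3 - <<'E'
from h import *
from scipy.spatial.transform import Rotation as R
s=readout.get_state(); print(s['time'],s['eef_pos'],s['contact_force']); M=R.from_quat(s['tcp_rot']).as_matrix(); print(M.round(4))
im=optics.read_camera("wrist"); cv2.imwrite("pics/w1.png",im[:,:,::-1])
im=optics.read_camera("side"); cv2.imwrite("pics/s1.png",im[:,:,::-1])
print([(round(d['p'],2),d['xy']) for d in optics.recognise("wrist","cage_a_handle")])
E
```

```text
3.3 [ 0.49074026 -0.02047677  0.31537307] [-0.45994771 -0.18658006 -0.62407645]
[[ 0.1012 -0.9949 -0.0013]
 [-0.9949 -0.1012  0.001 ]
 [-0.0011  0.0012 -1.    ]]
[(0.6, [0.4986, 0.1536])]
```

View pics/w1.png

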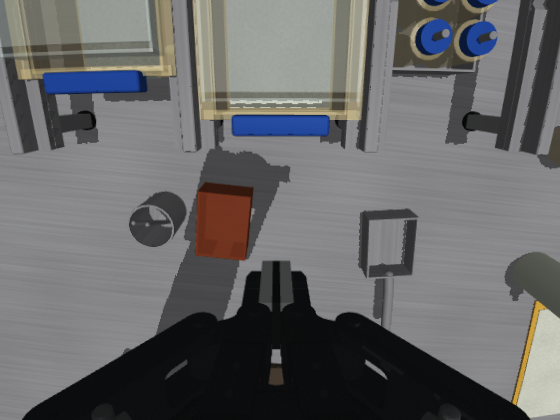

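View pics/s1.png

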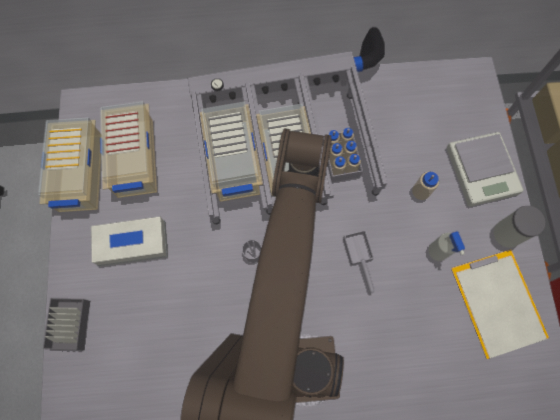

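```bash
cat >> h.py <<'E'
from scipy.spatial.transform import Rotation as Rot
def wray(uv,z,s):
    c=optics.calibration("wrist"); M=np.eye(4); M[:3,:3]=Rot.from_quat(s['tcp_rot']).as_matrix(); M[:3,3]=s['eef_pos']; W=M@np.array(c["tool_from_camera"])
    x=cv2.undistortPoints(np.array(uv,float).reshape(-1,1,2),np.array(c["mtx"],float),np.array(c["dist_coeffs"],float))[:,0]
    D=np.c_[x,np.ones(len(x))]@W[:3,:3].T; o=W[:3,3]
    return o+D*((z-o[2])/D[:,2])[:,None]
E
python3 - <<'E'
from h import *
s=readout.get_state()
a=cv2.imread("pics/w1.png")[50:170]; 
cv2.imwrite("pics/w1z.png",np.vstack([cv2.resize(a[:,:280],None,fx=2.8,fy=2.4,interpolation=cv2.INTER_CUBIC),cv2.resize(a[:,280:],None,fx=2.8,fy=2.4,interpolation=cv2.INTER_CUBIC)]))
print("mid handle",wray([(233,135),(329,134),(233,115),(329,115)],.151,s).round(4))
print("left handle",wray([(45,93),(145,90),(45,73),(143,71)],.151,s).round(4))
print("guide ends",wray([(12,152),(189,152),(372,151),(550,151)],.15,s).round(4))
E
```

```text
mid handle [[ 0.5331  0.0238  0.151 ]
 [ 0.5434 -0.0742  0.151 ]
 [ 0.553   0.0249  0.151 ]
 [ 0.5621 -0.0715  0.151 ]]
left handle [[0.5595 0.2179 0.151 ]
 [0.5697 0.1138 0.151 ]
 [0.5789 0.2159 0.151 ]
 [0.5874 0.1155 0.151 ]]
guide ends [[ 0.4953  0.2638  0.15  ]
 [ 0.5113  0.0691  0.15  ]
 [ 0.5304 -0.1219  0.15  ]
 [ 0.5514 -0.3184  0.15  ]]
```

View pics/w1z.png

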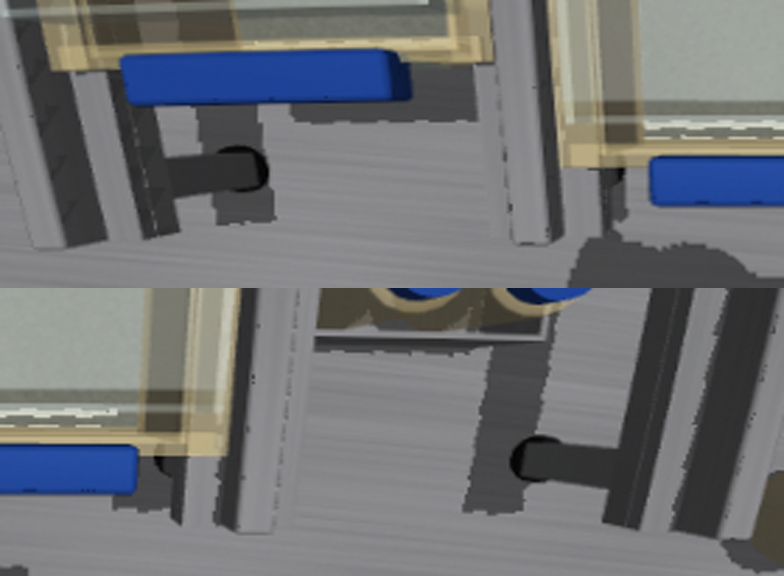

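```bash
python3 -m crank '9 0 60 0 0 0; 0 0 62 0 0 0; 0 0 62 0 0 0; 0 0 0 0 0 0' && python3 -m crank '0 -20 0 0 0 0; 0 0 0 0 0 0'
```

```text
time: 3.95
eef_pos: [0.4863, -0.033, 0.1268]
tcp_rot: [0.739, -0.674, -0.006, 0.003]
contact_force: [-0.2, 0.2, 0.1]
opening: -0.001
time: 4.2
eef_pos: [0.5139, -0.0324, 0.1361]
tcp_rot: [0.739, -0.673, 0.003, -0.001]
contact_force: [0.5, -0.3, 0.1]
opening: -0.003
```

```bash
python3 -m crank '-4 -10 0 0 0 0; 0 -6 0 0 0 0; 0 -6 0 0 0 0; 0 0 0 0 0 0' && python3 -m crank '0 -10 0 0 0 0; 0 -10 0 0 0 0;0 -10 0 0 0 0;0 -10 0 0 0 0'
```

```text
time: 4.7
eef_pos: [0.533, -0.0247, 0.1323]
tcp_rot: [0.74, -0.673, -0.0, 0.0]
contact_force: [0.3, 0.9, 0.2]
opening: 0.001
time: 5.2
eef_pos: [0.5723, -0.021, 0.1323]
tcp_rot: [0.74, -0.673, -0.001, 0.001]
contact_force: [-2.9, -0.1, 2.3]
opening: 0.001
```

```bash
python3 -m crank '0 -10 0 0 0 0; 0 -10 0 0 0 0;0 -10 0 0 0 0; 0 0 0 0 0 0' && python3 -m crank '0 -3 0 0 0 0' && python3 -m crank '0 -3 0 0 0 0'&& python3 -m crank '0 -3 0 0 0 0'
```

```text
time: 5.7
eef_pos: [0.604, -0.0181, 0.1324]
tcp_rot: [0.74, -0.673, 0.001, -0.001]
contact_force: [-0.7, 0.1, -0.7]
opening: -0.003
time: 5.82
eef_pos: [0.6054, -0.0179, 0.1322]
tcp_rot: [0.74, -0.673, -0.0, 0.0]
contact_force: [-3.5, -0.2, 0.9]
opening: -0.002
time: 5.95
eef_pos: [0.6079, -0.0176, 0.1322]
tcp_rot: [0.74, -0.673, -0.0, 0.0]
contact_force: [-2.0, -0.4, 1.2]
opening: -0.0
time: 6.08
eef_pos: [0.6112, -0.0173, 0.1322]
tcp_rot: [0.74, -0.673, -0.0, 0.0]
contact_force: [-2.9, -0.7, 1.5]
opening: -0.0
```

```bash
for i in 1; do :; done; python3 -m crank '0 -2 0 0 0 0' && python3 -m crank '0 -2 0 0 0 0'&& python3 -m crank '0 -2 0 0 0 0'; python3 - <<'E'
from h import *
s=readout.get_state(); print(s['time'],s['eef_pos'],s['contact_force'])
im=optics.read_camera("wrist"); cv2.imwrite("pics/w2.png",im[:,:,::-1])
print(readout.get_state()['contact_force'])
E
```

```text
time: 6.2
eef_pos: [0.6133, -0.0171, 0.1322]
tcp_rot: [0.74, -0.673, -0.0, 0.0]
contact_force: [-2.0, -0.7, -0.4]
opening: 0.0
time: 6.32
eef_pos: [0.6153, -0.0169, 0.1322]
tcp_rot: [0.74, -0.673, -0.0, 0.0]
contact_force: [-2.6, -0.6, 0.9]
opening: 0.0
time: 6.45
eef_pos: [0.6173, -0.0167, 0.1322]
tcp_rot: [0.74, -0.673, -0.0, 0.0]
contact_force: [-2.2, -0.4, 0.6]
opening: 0.002
6.45 [ 0.6173438  -0.01672156  0.13222045] [-2.22531403 -0.3656154   0.63548303]
[-1.89228347  0.03275405  0.19806347]
```

View pics/w2.png

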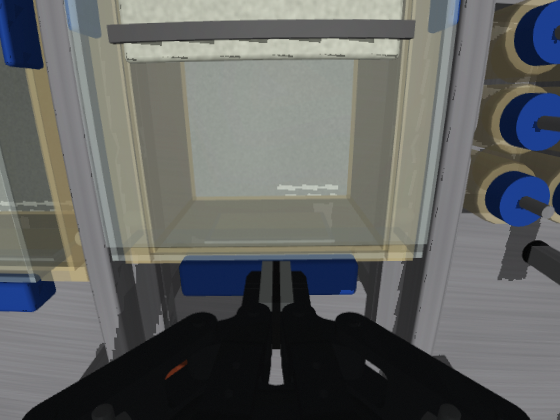

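```bash
python3 -m crank '0 -2 0 0 0 0' && python3 -m crank '0 -2 0 0 0 0'&& python3 -m crank '0 -2 0 0 0 0'
```

```text
time: 6.62
eef_pos: [0.6193, -0.0166, 0.1323]
tcp_rot: [0.74, -0.673, -0.0, 0.0]
contact_force: [-2.7, -0.7, -0.5]
opening: -0.0
time: 6.75
eef_pos: [0.6214, -0.0164, 0.1323]
tcp_rot: [0.74, -0.673, -0.0, 0.0]
contact_force: [-2.5, -0.5, -1.0]
opening: -0.002
time: 6.88
eef_pos: [0.6234, -0.0162, 0.1323]
tcp_rot: [0.74, -0.673, -0.0, 0.0]
contact_force: [-3.3, 0.8, 0.0]
opening: 0.001
```

```bash
python3 -m crank '0 -2 0 0 0 0' && python3 -m crank '0 -2 0 0 0 0'
```

```text
time: 7.0
eef_pos: [0.6254, -0.016, 0.1323]
tcp_rot: [0.74, -0.673, -0.0, 0.0]
contact_force: [-3.2, -0.2, 0.1]
opening: -0.0
time: 7.12
eef_pos: [0.6274, -0.0158, 0.1323]
tcp_rot: [0.74, -0.673, -0.0, 0.0]
contact_force: [-1.8, -0.6, -0.1]
opening: 0.001
```

```bash
python3 -m crank '0 -2 0 0 0 0' && python3 -m crank '0 -2 0 0 0 0'; python3 - <<'E'
from h import *
s=readout.get_state()
im=optics.read_camera("wrist"); cv2.imwrite("pics/w3.png",im[:,:,::-1])
im=optics.read_camera("scene"); cv2.imwrite("pics/c3.png",cv2.resize(im[150:370,130:360,::-1],None,fx=2.7,fy=2.7,interpolation=cv2.INTER_CUBIC))
E
```

```text
time: 7.25
eef_pos: [0.6294, -0.0156, 0.1323]
tcp_rot: [0.74, -0.673, -0.0, 0.0]
contact_force: [-2.2, -0.5, -0.9]
opening: 0.001
time: 7.38
eef_pos: [0.6314, -0.0154, 0.1323]
tcp_rot: [0.74, -0.673, -0.0, 0.0]
contact_force: [-3.0, -0.4, 0.3]
opening: 0.001
```

View pics/w3.png

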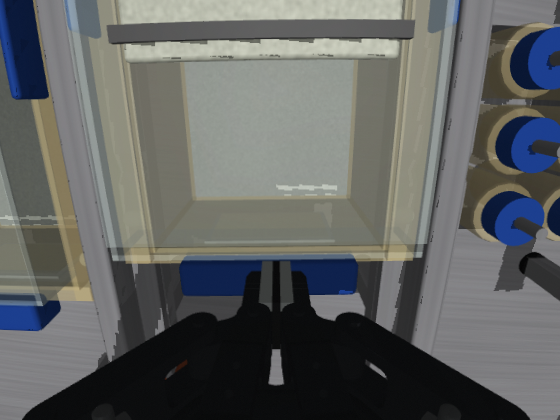

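View pics/c3.png

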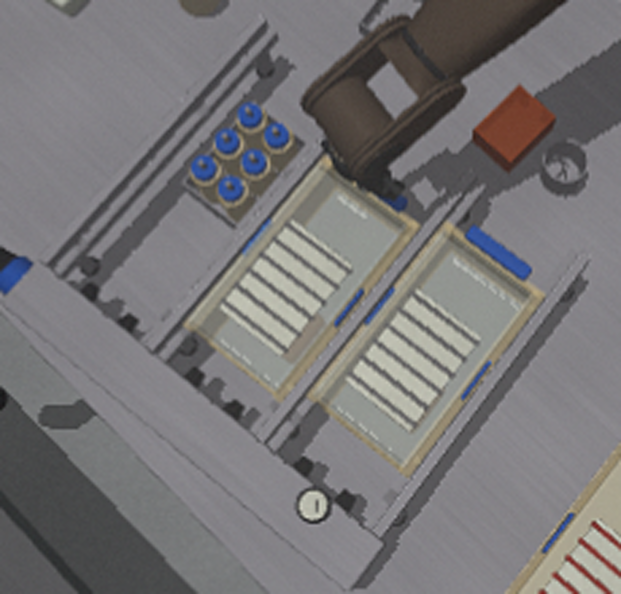

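```bash
python3 - <<'E'
from h import *
s=readout.get_state()
c,sn=np.cos(.1),np.sin(.1)
def dock(P): 
    d=P[:,:2]-[.6503,-.0134]; return np.c_[d[:,0]*c+d[:,1]*sn,-d[:,0]*sn+d[:,1]*c].round(4)
print(dock(s['eef_pos'][None]))
print("handle w3",dock(wray([(182,296),(357,294)],.151,s)))
S=lambda p:np.array(p)/2.7+[130,150]
print("rear flange scene mid, left",dock(ray("scene",S([(190,328),(278,397),(310,398),(403,472)]),.139)))
print("front flange",dock(ray("scene",S([(328,158),(418,225),(452,228),(543,294)]),.139)))
print("left handle scene",dock(ray("scene",S([(530,268),(470,233)]),.151)))
print("guides front/back scene",dock(ray("scene",S([(588,258),(478,180),(368,98),(265,20)]),.15)))
E
```

```text
[[-0.0187 -0.0001]]
handle w3 [[-0.0408  0.0533]
 [-0.04   -0.0462]]
rear flange scene mid, left [[ 0.2711 -0.0648]
 [ 0.2691  0.0852]
 [ 0.2447  0.1188]
 [ 0.2438  0.2715]]
front flange [[-0.0239 -0.0705]
 [-0.0244  0.0872]
 [-0.0494  0.1264]
 [-0.0513  0.2776]]
left handle scene [[-0.0665  0.2439]
 [-0.0559  0.1515]]
guides front/back scene [[-0.1253  0.2971]
 [-0.1226  0.1149]
 [-0.1245 -0.0792]
 [-0.1278 -0.2705]]
```

```bash
python3 - <<'E'
from h import *
c=optics.calibration("wrist"); T=np.linalg.inv(c["tool_from_camera"])
P=np.array([(0,0,0),(0,-.011,0),(0,.011,0),(0,-.011,-.02),(0,.011,-.02),(.0145,-.011,-.02)],float)
rv=cv2.Rodrigues(T[:3,:3])[0]
print(cv2.projectPoints(P,rv,T[:3,3],np.array(c["mtx"]),np.array(c["dist_coeffs"]))[0][:,0].round(1))
a=cv2.imread("pics/w3.png")[220:340,170:380]; cv2.imwrite("pics/w3z.png",cv2.resize(a,None,fx=3.8,fy=3.8,interpolation=cv2.INTER_CUBIC))
E
```

```text
[[275.6 246.3]
 [275.5 229.3]
 [275.6 262.7]
 [275.5 243.7]
 [275.5 280. ]
 [303.  243.7]]
```

View pics/w3z.png

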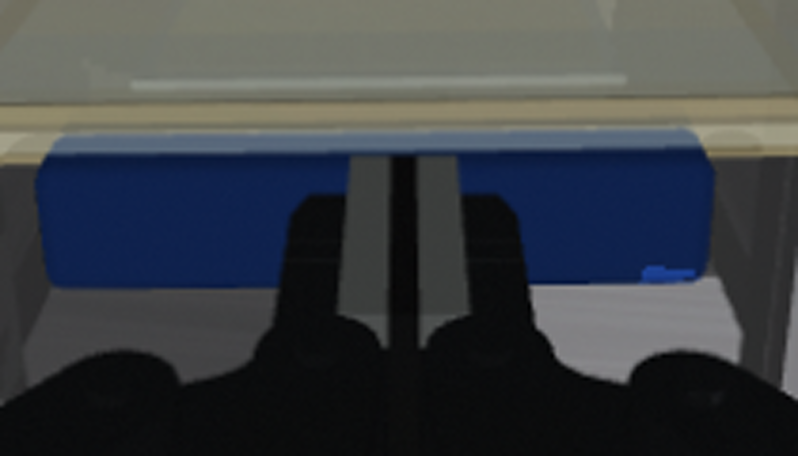

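```bash
python3 -m crank '0 20 0 0 0 0; 0 30 0 0 0 0; 0 10 0 0 0 0; 0 0 0 0 0 0' && python3 -m crank '0 0 20 0 0 0; 0 0 18 0 0 0; 0 0 0 0 0 0'; python3 - <<'E'
from h import *
s=readout.get_state(); print(s['eef_pos'])
im=optics.read_camera("wrist"); cv2.imwrite("pics/w4.png",im[:,:,::-1])
E
```

```text
time: 7.98
eef_pos: [0.5721, -0.0212, 0.1329]
tcp_rot: [0.74, -0.673, 0.001, -0.001]
contact_force: [0.2, -0.2, 0.7]
opening: 0.001
time: 8.35
eef_pos: [0.5696, -0.0206, 0.0908]
tcp_rot: [0.74, -0.673, -0.003, 0.002]
contact_force: [-0.3, 0.2, 0.8]
opening: -0.001
[ 0.56959952 -0.02062026  0.0907879 ]
```

View pics/w4.png

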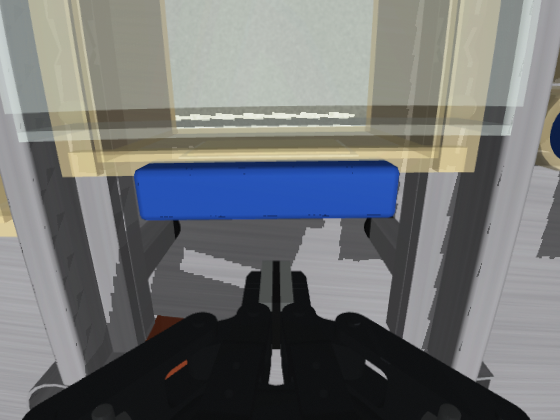

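```bash
python3 -m crank '0 -10 0 0 0 0; 0 -10 0 0 0 0; 0 0 0 0 0 0' && python3 -m crank '0 -4 0 0 0 0; 0 0 0 0 0 0' && python3 -m crank '0 -4 0 0 0 0;0 0 0 0 0 0' && python3 -m crank '0 -4 0 0 0 0; 0 0 0 0 0 0'; python3 - <<'E'
from h import *
s=readout.get_state(); print(s['eef_pos'])
im=optics.read_camera("wrist"); cv2.imwrite("pics/w5.png",im[:,:,::-1])
E
```

```text
time: 8.78
eef_pos: [0.5929, -0.0193, 0.0951]
tcp_rot: [0.74, -0.673, 0.001, -0.0]
contact_force: [-0.3, -0.9, 0.5]
opening: 0.001
time: 9.02
eef_pos: [0.5956, -0.0188, 0.0944]
tcp_rot: [0.74, -0.673, 0.0, -0.0]
contact_force: [-0.2, 1.1, -1.1]
opening: 0.001
time: 9.28
eef_pos: [0.5995, -0.0185, 0.0943]
tcp_rot: [0.74, -0.673, -0.0, 0.0]
contact_force: [0.8, -0.4, 0.3]
opening: -0.002
time: 9.52
eef_pos: [0.6036, -0.0181, 0.0942]
tcp_rot: [0.74, -0.673, 0.0, -0.0]
contact_force: [-1.1, 0.2, 0.1]
opening: 0.001
[ 0.60356908 -0.0180805   0.09420637]
```

View pics/w5.png

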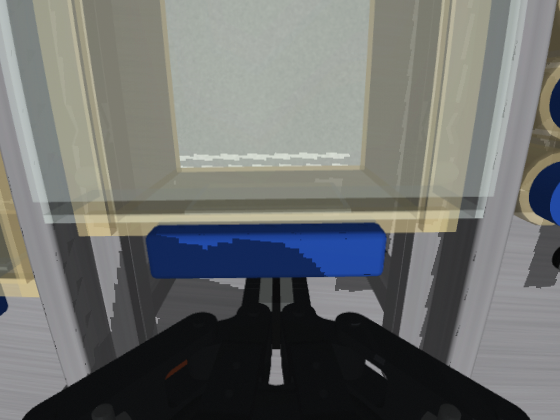

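```bash
python3 -m crank '0 -3 0 0 0 0' && python3 -m crank '0 -3 0 0 0 0' && python3 -m crank '0 -3 0 0 0 0' && python3 -m crank '0 -3 0 0 0 0' && python3 -m crank '0 -3 0 0 0 0'
```

```text
time: 9.7
eef_pos: [0.6059, -0.0178, 0.0942]
tcp_rot: [0.74, -0.673, -0.001, 0.0]
contact_force: [-2.5, -0.0, 0.4]
opening: -0.0
time: 9.82
eef_pos: [0.6092, -0.0175, 0.0942]
tcp_rot: [0.74, -0.673, -0.0, 0.0]
contact_force: [-2.6, -0.4, 1.1]
opening: -0.003
time: 9.95
eef_pos: [0.6124, -0.0172, 0.0942]
tcp_rot: [0.74, -0.673, -0.0, 0.0]
contact_force: [-2.1, 0.6, -0.1]
opening: 0.0
time: 10.07
eef_pos: [0.6155, -0.0169, 0.0942]
tcp_rot: [0.74, -0.673, -0.0, 0.0]
contact_force: [-2.0, -0.9, -0.6]
opening: 0.005
time: 10.2
eef_pos: [0.6191, -0.0166, 0.0944]
tcp_rot: [0.74, -0.673, 0.001, -0.001]
contact_force: [0.7, 0.9, 0.8]
opening: -0.001
```

```bash
python3 - <<'E'
from h import *
s=readout.get_state()
im=optics.read_camera("wrist"); cv2.imwrite("pics/w6.png",im[:,:,::-1])
im=optics.read_camera("scene"); cv2.imwrite("pics/c6.png",cv2.resize(im[150:370,130:360,::-1],None,fx=2.7,fy=2.7,interpolation=cv2.INTER_CUBIC))
for i in range(1): print(readout.get_state()['contact_force'])
E
```

```text
[-0.06765276  0.47378254  0.53285534]
```

View pics/w6.png

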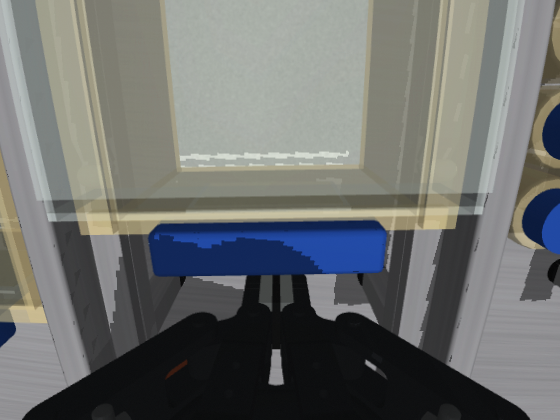

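View pics/c6.png

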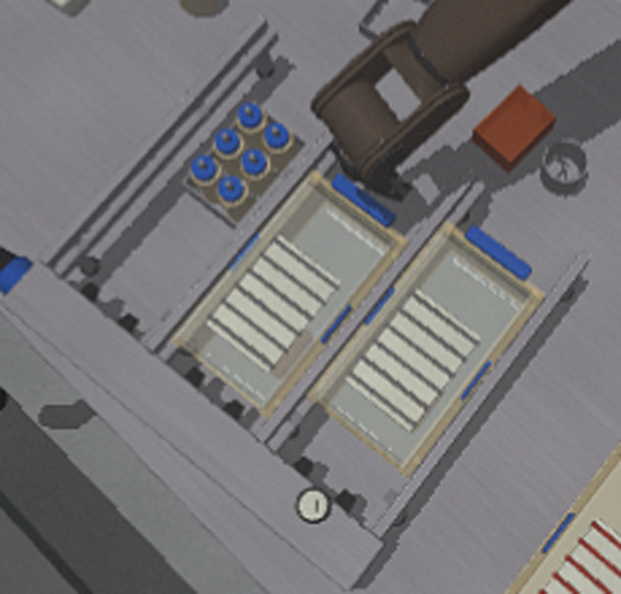

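```bash
python3 - <<'E'
from h import *
s=readout.get_state()
c,sn=np.cos(.1),np.sin(.1)
def dock(P): 
    d=P[:,:2]-[.6503,-.0134]; return np.c_[d[:,0]*c+d[:,1]*sn,-d[:,0]*sn+d[:,1]*c].round(4)
S=lambda p:np.array(p)/2.7+[130,150]
print("handle w6 z.1465",dock(wray([(152,276),(386,273)],.1465,s)),"z.151",dock(wray([(152,276),(386,273)],.151,s)))
print("mid rear",dock(ray("scene",S([(175,345),(265,413)]),.1345)))
print("mid front",dock(ray("scene",S([(314,173),(407,240)]),.1345)))
E
```

```text
handle w6 z.1465 [[-0.0208  0.0543]
 [-0.0199 -0.0489]] z.151 [[-0.0182  0.0524]
 [-0.0173 -0.0472]]
mid rear [[ 0.3    -0.0667]
 [ 0.2949  0.0842]]
mid front [[ 0.004  -0.0732]
 [ 0.0005  0.0876]]
```

```bash
python3 -m crank '0 -2 0 0 0 0; 0 0 0 0 0 0' && python3 -m crank '0 -2 0 0 0 0; 0 0 0 0 0 0'
```

```text
time: 10.55
eef_pos: [0.6207, -0.0165, 0.0946]
tcp_rot: [0.74, -0.673, 0.0, -0.0]
contact_force: [0.1, 0.4, 0.0]
opening: -0.001
time: 10.8
eef_pos: [0.6225, -0.0163, 0.0944]
tcp_rot: [0.74, -0.673, 0.0, -0.0]
contact_force: [0.4, -0.1, 0.6]
opening: 0.002
```

```bash
python3 -m crank '0 -1.5 0 0 0 0; 0 0 0 0 0 0'
```

```text
time: 11.05
eef_pos: [0.6236, -0.0161, 0.0942]
tcp_rot: [0.74, -0.673, -0.0, 0.0]
contact_force: [-1.3, 0.4, 0.1]
opening: 0.001
```

```bash
python3 -m crank '0 -1 0 0 0 0; 0 0 0 0 0 0'
```

```text
time: 11.3
eef_pos: [0.6236, -0.0161, 0.094]
tcp_rot: [0.74, -0.673, -0.001, 0.001]
contact_force: [-4.1, -1.3, 2.0]
opening: 0.0
```

```bash
python3 -m crank '0 30 0 0 0 0; 0 40 0 0 0 0; 0 20 0 0 0 0; 0 0 0 0 0 0' && python3 -m crank '0 0 -50 0 0 0; 0 0 -40 0 0 0; -50 0 0 0 0 0; -50 0 0 0 0 0; -50 0 0 0 0 0' && python3 -m crank '-40 0 0 0 0 0; 0 0 0 0 0 0'; python3 - <<'E'
from h import *
s=readout.get_state(); print(s['eef_pos'])
im=optics.read_camera("wrist"); cv2.imwrite("pics/w7.png",im[:,:,::-1])
E
```

```text
time: 11.8
eef_pos: [0.5351, -0.0246, 0.0945]
tcp_rot: [0.74, -0.673, 0.001, -0.001]
contact_force: [-0.2, 0.3, -0.3]
opening: -0.005
time: 12.42
eef_pos: [0.5227, 0.1265, 0.1853]
tcp_rot: [0.74, -0.673, 0.001, -0.001]
contact_force: [-0.2, 0.2, 0.5]
opening: 0.002
time: 12.68
eef_pos: [0.5182, 0.1673, 0.1849]
tcp_rot: [0.741, -0.671, 0.001, -0.001]
contact_force: [-0.4, -0.2, 1.0]
opening: -0.001
[0.5182139  0.16732151 0.18485947]
```

View pics/w7.png

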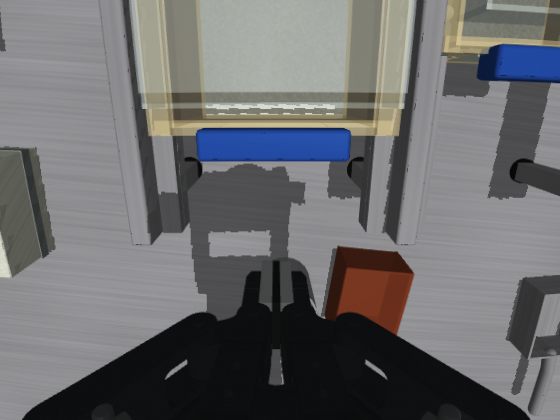

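```bash
python3 -m crank '3 0 45 0 0 0; 0 0 46 0 0 0; 0 0 0 0 0 0' && python3 -m crank '0 -12 0 0 0 0; 0 -10 0 0 0 0; 0 -4 0 0 0 0; 0 -4 0 0 0 0' && python3 -m crank '0 -4 0 0 0 0; 0 -4 0 0 0 0' && python3 -m crank '0 -4 0 0 0 0; 0 -4 0 0 0 0'
```

```text
time: 13.1
eef_pos: [0.5149, 0.1602, 0.0894]
tcp_rot: [0.739, -0.673, -0.003, 0.003]
contact_force: [-0.9, -0.4, -0.7]
opening: -0.005
time: 13.6
eef_pos: [0.5483, 0.1645, 0.0942]
tcp_rot: [0.74, -0.673, 0.0, -0.001]
contact_force: [0.9, -0.3, -1.0]
opening: 0.002
time: 13.85
eef_pos: [0.5541, 0.1652, 0.0929]
tcp_rot: [0.74, -0.673, -0.001, 0.001]
contact_force: [-3.2, -0.9, -0.4]
opening: -0.0
time: 14.1
eef_pos: [0.5628, 0.166, 0.0929]
tcp_rot: [0.74, -0.673, -0.001, 0.001]
contact_force: [-2.7, -0.6, 0.9]
opening: -0.001
```

```bash
python3 -m crank '0 -5 0 0 0 0; 0 -5 0 0 0 0; 0 -5 0 0 0 0; 0 -5 0 0 0 0; 0 -5 0 0 0 0' && python3 -m crank '0 -2 0 0 0 0' && python3 -m crank '0 -2 0 0 0 0' && python3 -m crank '0 -2 0 0 0 0' && python3 -m crank '0 -2 0 0 0 0'
```

```text
time: 14.72
eef_pos: [0.5884, 0.1683, 0.0931]
tcp_rot: [0.74, -0.673, -0.0, 0.0]
contact_force: [-2.9, -0.9, -1.5]
opening: 0.004
time: 14.85
eef_pos: [0.5907, 0.1685, 0.0934]
tcp_rot: [0.74, -0.673, 0.0, -0.0]
contact_force: [-2.3, 0.3, -1.0]
opening: -0.002
time: 14.98
eef_pos: [0.5923, 0.1687, 0.0934]
tcp_rot: [0.74, -0.673, 0.0, -0.0]
contact_force: [-2.3, 0.3, -0.3]
opening: -0.002
time: 15.1
eef_pos: [0.5943, 0.1689, 0.0934]
tcp_rot: [0.74, -0.673, 0.0, -0.0]
contact_force: [-2.3, -0.7, -0.9]
opening: -0.002
time: 15.22
eef_pos: [0.5962, 0.1691, 0.0934]
tcp_rot: [0.74, -0.673, 0.0, -0.0]
contact_force: [-3.6, -1.0, -1.2]
opening: 0.001
```

```bash
python3 -m crank '0 -2 0 0 0 0' && python3 -m crank '0 -2 0 0 0 0'
```

```text
time: 15.35
eef_pos: [0.5986, 0.1693, 0.0935]
tcp_rot: [0.74, -0.673, 0.0, -0.0]
contact_force: [-1.3, -0.0, 0.8]
opening: 0.002
time: 15.48
eef_pos: [0.6015, 0.1696, 0.094]
tcp_rot: [0.74, -0.673, 0.001, -0.001]
contact_force: [-0.3, -0.8, 1.0]
opening: -0.0
```

Force vanished; creep on to feel the far side.

```bash
python3 -m crank '0 -2 0 0 0 0; 0 0 0 0 0 0' && python3 -m crank '0 -1 0 0 0 0; 0 0 0 0 0 0'
```

```text
time: 15.72
eef_pos: [0.6029, 0.1697, 0.0938]
tcp_rot: [0.74, -0.673, 0.001, -0.001]
contact_force: [0.3, -0.1, 0.2]
opening: -0.0
time: 15.98
eef_pos: [0.6032, 0.1697, 0.0933]
tcp_rot: [0.74, -0.673, 0.0, -0.0]
contact_force: [1.1, 0.6, 1.1]
opening: 0.002
```

```bash
python3 -m crank '0 -1.5 0 0 0 0; 0 0 0 0 0 0' && python3 -m crank '0 -1 0 0 0 0; 0 0 0 0 0 0'
```

```text
time: 16.23
eef_pos: [0.6047, 0.1699, 0.0933]
tcp_rot: [0.74, -0.673, 0.0, -0.0]
contact_force: [0.1, 0.0, -0.2]
opening: 0.001
time: 16.48
eef_pos: [0.605, 0.1699, 0.0931]
tcp_rot: [0.74, -0.673, -0.001, 0.001]
contact_force: [-3.2, 0.8, 0.6]
opening: -0.0
```

```bash
python3 -m crank '0 30 0 0 0 0; 0 40 0 0 0 0; 0 15 0 0 0 0; 0 0 -60 0 0 0; 0 0 -60 0 0 0' && python3 -m crank '50 20 -20 0 0 0; 50 0 0 0 0 0; 0 0 0 0 0 0'; python3 - <<'E'
from h import *
s=readout.get_state(); print(s['eef_pos'],s['contact_force'])
im=optics.read_camera("wrist"); cv2.imwrite("pics/w8.png",im[:,:,::-1])
im=optics.read_camera("scene"); cv2.imwrite("pics/c8.png",im[:,:,::-1])
im=optics.read_camera("side"); cv2.imwrite("pics/s8.png",im[:,:,::-1])
E
```

```text
time: 17.1
eef_pos: [0.521, 0.1618, 0.2144]
tcp_rot: [0.74, -0.673, -0.0, 0.0]
contact_force: [1.6, -0.4, 0.6]
opening: 0.004
time: 17.48
eef_pos: [0.5118, 0.0579, 0.2345]
tcp_rot: [0.738, -0.674, 0.001, -0.001]
contact_force: [0.2, 0.3, -1.0]
opening: 0.0
[0.51176963 0.05785361 0.23448208] [ 0.20250562  0.32938196 -1.03198533]
```

View pics/w8.png

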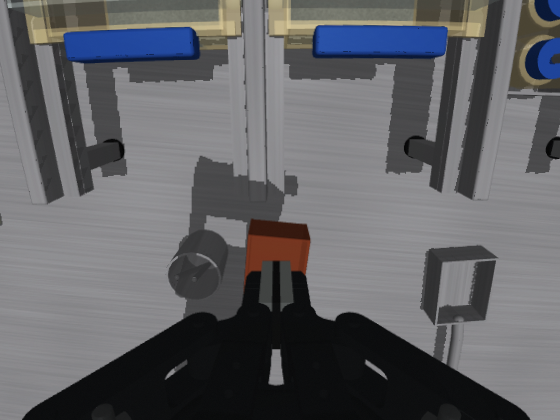

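View pics/c8.png

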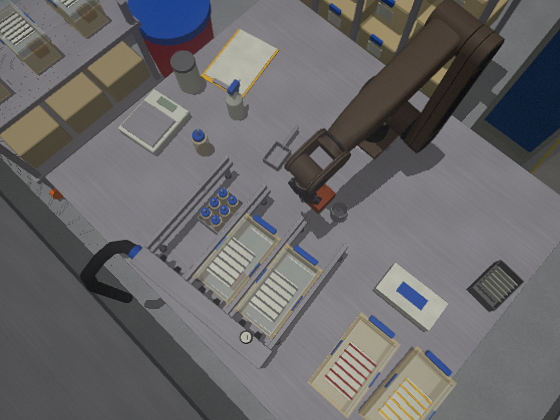

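```bash
python3 - <<'E'
from h import *
s=readout.get_state()
c,sn=np.cos(.1),np.sin(.1)
def dock(P): 
    d=P[:,:2]-[.6503,-.0134]; return np.c_[d[:,0]*c+d[:,1]*sn,-d[:,0]*sn+d[:,1]*c].round(4)
for z in(.1465,.151): print(z,dock(wray([(67,61),(199,58),(315,56),(446,54)],z,s)).tolist())
print("guide ends",dock(wray([(38,203),(257,199),(482,198)],.15,s)).tolist())
E
python3 - <<'E'
import sys; sys.path.insert(0,'.')
E
```

```text
0.1465 [[-0.0172, 0.2461], [-0.0181, 0.1442], [-0.0175, 0.0578], [-0.0151, -0.041]]
0.151 [[-0.0177, 0.2434], [-0.0186, 0.1433], [-0.018, 0.0583], [-0.0156, -0.0388]]
guide ends [[-0.1295, 0.2928], [-0.1274, 0.1033], [-0.1274, -0.0877]]
```

Both handle faces come out at about -16 to -18 mm (seated is -16 mm), and the arm is clear of everything, so I'm handing in.

```bash
python3 -c "
from plant import ctrl; print(ctrl.sign_off())"
```

```text
the job is handed in; nothing more can be done
None
```

I pushed both cages, in the middle and left bays, until they dropped into their notches, and handed the job in at about 17.6 s.

- **Feel of the push:** each cage slid at 2–3 N and then fell to no force as it dropped. Creeping on, I met the far side of the notch at about 4 N (middle) and 3 N (left) and stopped there. Both stops were at the same tool position, dock x about -27 mm, which puts the handle face at -16 mm as it should be when seated.
- **Last wrist picture:** the handle faces measure -15 to -18 mm (middle) and -17 to -19 mm (left). That is 1–2 mm off the nominal -16 mm on average, which is within calibration error.
- **Scene:** the other things in view look unmoved in the last scene picture. The arm ended clear above the bench in front of the dock with no contact force beyond noise.

**First push on the middle cage went wrong:** the fingertips showed about 40 mm higher in the wrist picture than the stated tool position would give. They passed above the handle and pushed on the front edge of the lid instead, at 2–3 N, over most of that cage's travel. I saw this in the wrist picture, backed off, lowered the tool by 38 mm, and finished that cage and did the whole left cage by the handle.

I did not measure the cages' heights directly. That they dropped is judged from the force and the handle positions.

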